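# Shut the gluing press and hold a spring clamp open round its end

## Task

A freshly glued strip stands in the small plywood press that is screwed to the saw table. Swing the press's open leaf fully shut against it; then pick up the green-gripped spring clamp by its grips, squeeze it wide open and bring its gaping jaws round the free end of the press that faces the robot, one jaw on each side of the closed press and well on past its end, without letting it bite. Finish while holding it there, still squeezed open and clear of the wood, because the strip is yet to be lined up before it is let go; leave the strip standing in the press and the other things where they lie.

Things in the scene. Friction and masses are not known exactly. Their poses are not given: they have to be found in the camera images.
- press: Gluing press screwed to the table's right half. Origin: underside, mid-length, middle of the gap. x along it from the free end (x -85 mm, facing the robot) to the hinge (x +85), y to the leaf's side, z up. Base 18 mm thick, x -78..102, y -72..48. Upright fixed caul y -13.25..-4.25, top 88 mm above the table; braces on its -y side only at x > -30. Shut press: 26.5 mm thick, centred on y = 0.
- press_leaf (a joint): Angle of the leaf (plywood 170 x 9 mm, 19 to 87 mm above the table), rad: 0 fully shut against a firm stop, up to 1.0 open. It swings like a door on an upright hinge, opens to the press's +y side and stays where it is left; about 1 N at the free end moves it.
- leaf_hinge (a point): Point on the leaf's upright hinge line (press x +85, y +4.25 mm), 60 mm above the table. The leaf's inner face lies in a plane through this line, its outer face 9 mm off it.
- leaf_tip (a point): Point on the leaf's outer face (the face to push) at its free end, 170 mm from the hinge line, 60 mm above the table.
- press_end (a point): Middle of the press's free end when shut, 60 mm above the table, a good height for the jaws. Its x axis points into the press along the cauls, as the jaws should.
- glued_strip: The glued strip (dark-light-dark wood, 144 x 8 x 58 mm), loose, standing on edge on the base between the cauls. Origin: middle of its underside; x along it, z up. Its top is 76 mm above the table.
- spring_clamp: Spring clamp, dark steel, green grips and jaw pads, flat on the table left of the fence, jaws away from the robot; 22 mm thick, 195 long, 0.15 kg. Origin: on the pivot, at the underside; with the clamp shut x runs along its middle to the jaws (tips 88 mm ahead; grips 40 to 105 mm behind), z up. The frame is the left lever's and turns with it. Works like a clothes peg: grips together, jaws open.
- clamp_lever (a joint): How far the clamp is squeezed, rad: 0 shut (pads touching), 0.36 pads 32 mm apart, 0.47 fully open at a firm stop (pads 42 mm apart; outer faces of the grips parallel, 28 mm apart). It springs shut: pressing at the grip points takes about 6 N to start, 12 N at the stop.
- grip_left (a point): Outer face of the left (+y) grip at the place to squeeze, 72 mm behind the pivot, 11 mm above the clamp's underside (half thickness). Clamp shut, the two grip points are about 61 mm apart and each face slants 0.235 rad, wider towards the grip ends.
- grip_right (a point): The same on the right (-y) grip.
- jaw_left (a point): Middle of the inner face of the left jaw's pad (16 long, 20 high), 80 mm ahead of the pivot, at half thickness. Fully open, the jaws leave room for the press up to 50 mm behind this point, and their arms bulge to 34 mm either side of the middle line.
- jaw_right (a point): The same on the right (-y) jaw.
- tape_roll: Roll of black tape, 53 mm across, 19 high; a bystander.
- sanding_block: Cork sanding block, 59 x 104 x 31 mm; a bystander.
- combi_square: Combination square, black stock and 220 mm steel blade, 16 mm high; a bystander.

How it is judged:
By the outcome, as a careful person would: the job done as asked, in the order asked, and still so for the second after the job is handed in, while the arm keeps its last pose, push and grip.
It also fails if it takes over 59 s, if anything falls off the work surface, if the arm or the gripper's body presses on something with over 40 N, if the wrist force passes 120 N, or if a joint passes its speed limit or range.

## Robot

A 6-joint arm with a two-finger parallel gripper is mounted at the origin on a cart in front of the work surface, level with it; the furniture and walls round the work are solid. World frame = base frame: x ahead of the robot, y to its left, z up, the work surface at z = 0. Lengths are in m, angles in rad, forces in N, time in s.
With the tool pointing down it reaches from about 0.3 to 0.875 m from the base axis. Payload 6.4 kg.
Tool frame: the origin (TCP) lies on the front face of the gripper's body, between the roots of the fingers; the fingertips stand 73 mm ahead of it and the grasp point (between the pads) lies ctrl.pinch_z ahead of it (ctrl.pinch_z is the distance from the TCP to the grasp point, in m); z points along the fingers, x is the direction in which the jaws open and shut, and the axes are right-handed (so a half turn about z gives the same grasp; the last joint's range is limited). The gripper opens to 85 mm and grips with 20 to 120 N. Pads are 22 mm wide; open, the fingers measure 114 mm over their backs; the gripper's body (76 mm by 85 mm) begins 54 mm behind the grasp point. The pads swing forward as they close: fully open they stand 13 mm farther back than shut.
Start: joints at [-1.349, 0.181, 1.607, -0, 1.354, -0.206], TCP at [0.239, -0.523, 0.304] pointing down, gripper open.
Joint ranges: [-2.99, 2.99], [-0.89, 2.07], [0.3, 2.58], [-1.14, 4.28], [0, 2.63], [-3.12, 3.12]. Speed limits (rad/s): [2.57, 2.57, 3.01, 3.14, 3.14, 3.14].

## Interface

Orientations are given as a unit quaternion [w, x, y, z].
In Python, from bench import ctrl gives the robot as it stands.
- The arm moves only by the tool move_arm, never from a script. Its argument "rows" is text: rows parted by semicolons, each of 7 numbers parted by spaces: the shift along the tool's x, y, z in cm, then the turn, a rotation vector about the tool's x, y, z in degrees, then the opening, from 0 (shut) to 1 (fully open). In form: x y z rx ry rz grip; .... A call has 1 to 20 rows; each row shifts and turns the commanded pose from where the row before left it, along the tool's axes as they then stand; what a row does not reach is not made up. A row lasts 1/10 s, in which the tool goes at most 50 mm and 8.59 degrees, less where a joint would pass 70% of its speed; a pose out of reach is approached as far as the arm can. A call with a gripper value outside its range is refused whole. The fingers move at their own pace and stop on an object; the grip force is fixed at half the most. Time passes only in rows, so rows that do not move let the fingers close. It gives the time, the measured TCP pose, the force and the opening at its end, in the units of the state.
- ctrl.get_obs(): the state, without advancing time (a new reading comes with each control period).
- ctrl.camera(name): name is "side" or "top" or "wrist"; returns a dict with "color" (420x560x3 uint8, blue, green, red), "fx", "fy", "cx", "cy" (pixels), "k1" (the pictures are not rectified: a ray, as slopes to the right and down, at radius r is drawn at 1 + k1 r^2 times it, then the intrinsics apply), "rvec" (rotation vector, rad) and "tvec" (3), from world to camera coordinates, as OpenCV has them. Camera axes: x right, y down, z forward; pixel columns grow to the right and rows downward; lengths in m; the calibration is good to about 2 mm. A picture is of the moment at which its call begins. There is no depth.
- ctrl.hand_in(): hands the job in, once; it reports no verdict.
Trained networks look in the newest picture that a camera, given by its name, has taken for a name from the list of things; names that differ only in an ending like _2 or _b are one class to them, and where a whole thing is asked for, a point or a joint stands for the part that bears it (a point fixed in the world has none). Each returns a list of dicts, best first, with "confidence" (0 to 1); they miss things now and then, are a little off and sometimes report something else, mostly with a low value. They report only what shows in the picture. A call takes as long as a camera call.
- ctrl.look_for(camera, query): "bbox" ([left, top, right, bottom] in pixels, round what is visible of it).
- ctrl.trace(camera, query): "region" (420x560 bool, what is visible of it) and "bbox" ([left, top, right, bottom] in pixels, round what is visible of it).
The state is a dict: "time_s": time; "q": joint angles; "dq": joint speeds; "joint_efforts": joint torques, N m; "eef_pos": TCP position; "eef_rot": TCP orientation; "wrist_force": force on the tool from outside, world axes, zero at the start; "torque": the same for the moment, N m; "opening": opening from 0.0 (shut) to 1.0 (fully open).
Only numpy, scipy, OpenCV 4.12 (cv2) and the standard library are available. Lean on these libraries where they do the work, as an engineer would, in place of code of your own. Each camera call takes 0.05 s, during which the arm holds its last target.

## Working session

There is one attempt and no reset: what is moved stays moved. The work goes in short steps, Python scripts to look and compute and a tool call to move; the robot and the scene stay as the last step left them, time stands still between calls to the robot, and variables do not carry over. Pictures are saved under pics/ and viewed, and the job is handed in when it is done.

Besides the shell and the picture viewer there is one more tool, called in YAML: its name, and indented under it one key for each argument. move_arm: Moves the arm, as the interface text tells. Its arguments: {"type":"object","properties":{"rows":{"type":"string"}},"required":["rows"]}

```bash
mkdir -p pics; ls; python3 - <<'E'
from bench import ctrl
import cv2
print(ctrl.get_obs(), ctrl.pinch_z)
for c in ["side","top","wrist"]:
    d=ctrl.camera(c); cv2.imwrite(f"pics/{c}0.png",d["color"]); print(c,{k:v for k,v in d.items() if k!="color"})
E
```

```text
pics
{'time_s': 0.0, 'q': array([-1.34932992e+00,  1.81558931e-01,  1.60799940e+00, -1.27687956e-06,
        1.35381547e+00, -2.06293695e-01]), 'dq': array([-0.00074225,  0.00024217, -0.00084493,  0.00083637,  0.00158847,
        0.00066139]), 'joint_efforts': array([-5.64927382e-05, -4.44870007e+01, -3.51338804e+01, -3.59056066e-04,
        8.95267760e-03, -1.18990121e-05]), 'eef_pos': array([ 0.2384523 , -0.52275563,  0.30297815]), 'eef_rot': array([-6.24489151e-04,  8.41080524e-01, -5.40909196e-01, -6.34925271e-04]), 'wrist_force': array([0.98333287, 1.08436215, 0.15329648]), 'torque': array([-0.09455341, -0.00354063,  0.00810874]), 'opening': 1.0029166097801208} 0.0539
side {'fx': 508.1750012829764, 'fy': 508.1750012829764, 'cx': 273.75035875105976, 'cy': 204.7635776338954, 'k1': 0.056092053110192754, 'rvec': array([ 1.52345504,  2.33452692, -0.64325136]), 'tvec': array([ 0.24664995, -0.40770176,  1.52984753])}
top {'fx': 432.84210134684474, 'fy': 432.84210134684474, 'cx': 278.83269750687845, 'cy': 212.541843794568, 'k1': 0.013115620660270584, 'rvec': array([ 2.15449435, -2.14169877,  0.20306084]), 'tvec': array([-0.02990561,  0.55679901,  1.17254818])}
wrist {'fx': 314.12367076260296, 'fy': 314.12367076260296, 'cx': 283.43538066928403, 'cy': 209.66310451256945, 'k1': 0.020536102783684413, 'rvec': array([-2.42489761,  1.56112532,  0.23573822]), 'tvec': array([-0.57359303, -0.03825275,  0.37928308])}
```

View pics/top0.png

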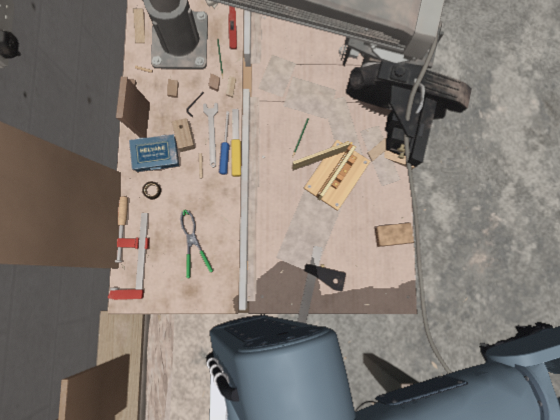

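View pics/side0.png

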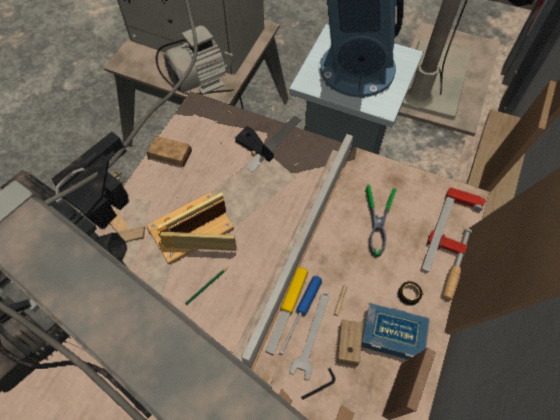

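View pics/wrist0.png

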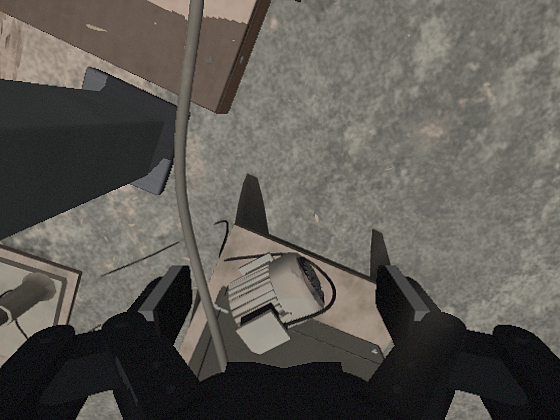

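```bash
cat > h.py <<'E'
from bench import ctrl
import cv2, numpy as np
def proj(d,P):
    P=np.atleast_2d(P).astype(float)
    R,_=cv2.Rodrigues(d["rvec"]); c=P@R.T+d["tvec"]
    s=c[:,:2]/c[:,2:]; r2=(s**2).sum(1,keepdims=True); s=s*(1+d["k1"]*r2)
    return s*[d["fx"],d["fy"]]+[d["cx"],d["cy"]]
def ray(d,uv,z):
    uv=np.atleast_2d(uv).astype(float)
    K=np.array([[d["fx"],0,d["cx"]],[0,d["fy"],d["cy"]],[0,0,1]])
    s=cv2.undistortPoints(uv[:,None],K,np.array([d["k1"],0,0,0.]))[:,0]
    R,_=cv2.Rodrigues(d["rvec"]); o=-R.T@d["tvec"]
    v=np.c_[s,np.ones(len(s))]@R
    return o+v*((z-o[2])/v[:,2])[:,None]
def crop(d,x0,y0,x1,y1,k,name):
    cv2.imwrite(name,cv2.resize(d["color"][y0:y1,x0:x1],None,fx=k,fy=k,interpolation=cv2.INTER_CUBIC))
E
python3 - <<'E'
from h import *
t=ctrl.camera("top"); s=ctrl.camera("side")
crop(t,280,130,400,220,6,"pics/tp.png"); crop(t,165,200,225,285,7,"pics/tc.png")
crop(s,140,180,250,270,6,"pics/sp.png"); crop(s,350,175,410,265,6,"pics/sc.png")
for c in ["top","side"]:
    for q in ["press","press_leaf","leaf_hinge","leaf_tip","press_end","glued_strip","spring_clamp","grip_left","grip_right","jaw_left","jaw_right","tape_roll","sanding_block","combi_square"]:
        r=ctrl.look_for(c,q)
        print(c,q,[(np.round(x["bbox"]).tolist(),round(x["confidence"],2)) for x in r[:2]])
E
```

```text
top press [([292.0, 139.0, 370.0, 211.0], 0.56)]
top press_leaf [([294.0, 142.0, 352.0, 171.0], 0.65)]
top leaf_hinge [([190.0, 208.0, 211.0, 270.0], 0.59), ([290.0, 140.0, 370.0, 212.0], 0.48)]
top leaf_tip [([289.0, 141.0, 345.0, 167.0], 0.98), ([298.0, 246.0, 345.0, 322.0], 0.44)]
top press_end [([292.0, 141.0, 370.0, 210.0], 0.62), ([141.0, 182.0, 163.0, 197.0], 0.53)]
top glued_strip [([184.0, 209.0, 213.0, 273.0], 0.3)]
top spring_clamp [([177.0, 208.0, 213.0, 277.0], 0.58)]
top grip_left [([183.0, 208.0, 211.0, 278.0], 0.56)]
top grip_right [([187.0, 210.0, 210.0, 269.0], 0.5)]
top jaw_left [([177.0, 209.0, 212.0, 274.0], 0.93)]
top jaw_right [([181.0, 210.0, 210.0, 270.0], 0.66)]
top tape_roll [([140.0, 180.0, 164.0, 194.0], 0.49), ([291.0, 143.0, 350.0, 170.0], 0.42)]
top sanding_block [([374.0, 224.0, 415.0, 247.0], 0.7)]
top combi_square [([298.0, 247.0, 346.0, 321.0], 0.6)]
side press [([147.0, 193.0, 238.0, 264.0], 0.58), ([362.0, 183.0, 398.0, 255.0], 0.46)]
side press_leaf [([158.0, 229.0, 237.0, 250.0], 0.62)]
side leaf_hinge [([158.0, 232.0, 238.0, 252.0], 0.81)]
side leaf_tip []
side press_end [([146.0, 194.0, 238.0, 267.0], 0.59)]
side glued_strip [([169.0, 201.0, 226.0, 236.0], 0.57)]
side spring_clamp [([367.0, 186.0, 396.0, 255.0], 0.57)]
side grip_left [([364.0, 185.0, 399.0, 256.0], 0.55)]
side grip_right [([362.0, 185.0, 380.0, 257.0], 0.78), ([160.0, 232.0, 237.0, 250.0], 0.52)]
side jaw_left [([364.0, 186.0, 398.0, 257.0], 0.82), ([364.0, 182.0, 386.0, 258.0], 0.43)]
side jaw_right [([363.0, 183.0, 382.0, 254.0], 0.93), ([160.0, 228.0, 238.0, 252.0], 0.46)]
side tape_roll [([396.0, 281.0, 423.0, 306.0], 0.83)]
side sanding_block [([148.0, 136.0, 193.0, 164.0], 0.74), ([363.0, 182.0, 384.0, 257.0], 0.58)]
side combi_square [([233.0, 120.0, 299.0, 172.0], 0.84), ([156.0, 228.0, 236.0, 250.0], 0.74)]
```

View pics/tp.png

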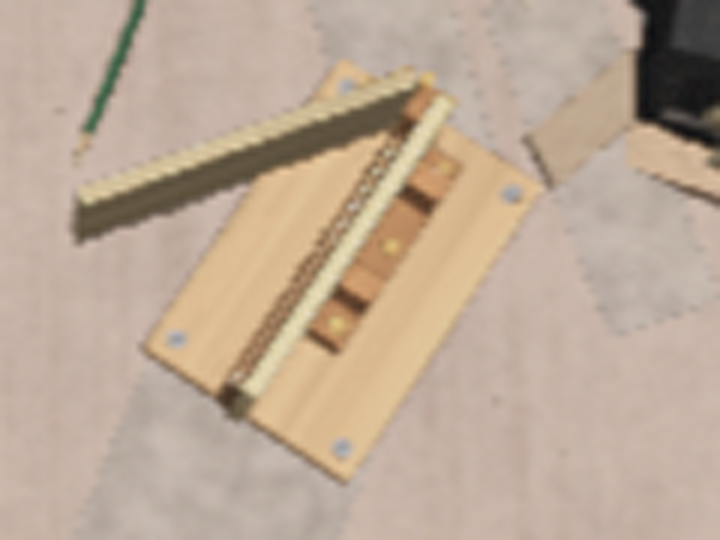

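View pics/sp.png

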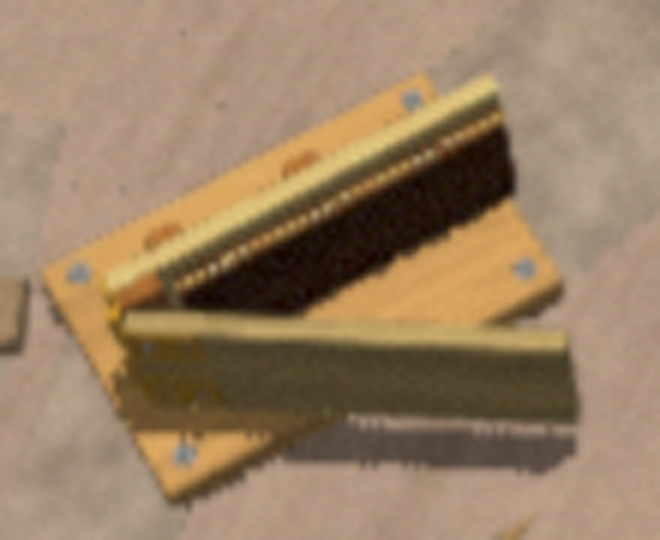

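View pics/tc.png

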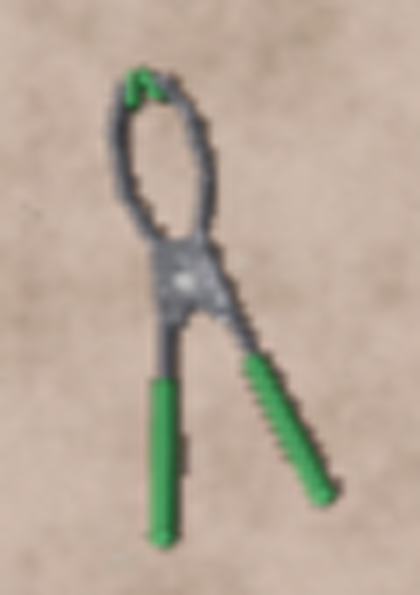

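View pics/sc.png

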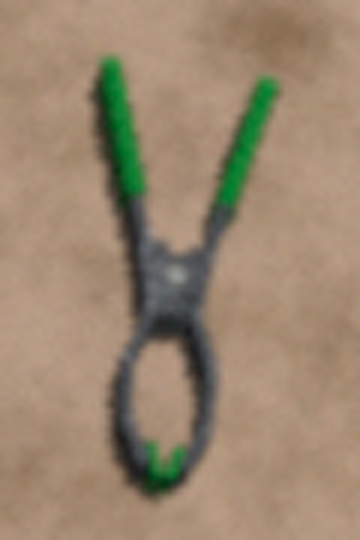

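```bash
cat > fit.py <<'E'
from h import *
from scipy.optimize import least_squares
t=ctrl.camera("top"); s=ctrl.camera("side")
def px(p,x0,y0,k): return (np.array(p)+.5)/k-.5+[x0,y0]
# press
obj=[(102,48,18),(102,-72,18),(-78,-72,18),(-78,48,18),(-85,-4.25,88),(-85,-13.25,88)]
tp=px([(345,60),(545,188),(347,480),(145,347),(237,385),(258,397)],280,130,6)
sp=px([(170,503),(42,275),(425,72),(562,290)],140,180,6)
lt=px([(78,192),(83,208)],280,130,6); ls=px([(565,332),(567,350)],140,180,6)
def R(a): return np.array([[np.cos(a),-np.sin(a)],[np.sin(a),np.cos(a)]])
def W(p,o):
    o=np.atleast_2d(np.array(o,float))/1000
    return np.c_[o[:,:2]@R(p[2]).T+p[:2],o[:,2]]
def leaf(p,o): # o: along leaf from hinge toward tip (positive), outward normal, z
    o=np.atleast_2d(np.array(o,float)); th=p[3]
    # shut: direction -x, normal +y ; opens toward +y: rotate by -th
    xy=np.c_[-o[:,0],o[:,1]]@R(-th).T+[85,4.25]
    return W(p,np.c_[xy,o[:,2]])
def f(p):
    tip=leaf(p,[(170,9,87),(170,0,87)])
    return np.r_[(proj(t,W(p,obj))-tp).ravel(),(proj(s,W(p,obj[:4]))-sp).ravel(),(proj(t,tip)-lt).ravel(),(proj(s,tip[::-1])-ls).ravel()]
g=ray(t,tp[:4],0.018)[:,:2].mean(0)
r=least_squares(f,[g[0],g[1],-.57,.7]); p=r.x
print("press",p.round(4)); print(f(p).reshape(-1,2).round(1).tolist())
print("hinge",leaf(p,(0,0,60)),"tip outer",leaf(p,(170,9,60)),"end",W(p,(-85,0,60)))
np.save("press.npy",p)
# clamp: pivot
c=px([(185,282),(142,80),(163,540),(325,495)],165,200,7); c2=px([(176,275),(165,475),(110,65),(268,85)],350,175,6)
print(ray(t,c,0.02).round(4).tolist()); print(ray(s,c2,0.02).round(4).tolist())
E
python3 fit.py
```

```text
press [ 0.6747 -0.179  -0.5928  0.6049]
[[-1.2, -1.1], [-0.5, -0.3], [-0.6, 0.6], [-1.4, -0.2], [-0.3, 0.5], [-1.0, 0.3], [-1.4, -0.4], [-1.8, -0.5], [-0.6, -0.2], [0.1, -1.4], [-0.7, -0.1], [-0.3, 0.2], [-0.0, -0.4], [-0.7, 0.1]]
hinge [[ 0.74757349 -0.22292034  0.06      ]] tip outer [[ 0.6939911  -0.06133468  0.06      ]] end [[ 0.60420476 -0.13146833  0.06      ]]
[[0.4809, 0.221, 0.02], [0.5635, 0.2415, 0.02], [0.3778, 0.2259, 0.02], [0.3958, 0.1622, 0.02]]
[[0.4798, 0.2237, 0.02], [0.567, 0.2473, 0.02], [0.3939, 0.1669, 0.02], [0.377, 0.2308, 0.02]]
```

```bash
cat >> h.py <<'E'
P=None
try: P=np.load("press.npy")
except Exception: pass
def pw(x,y,z):  # press mm -> world
    c,s=np.cos(P[2]),np.sin(P[2]); return np.array([P[0]+(c*x-s*y)/1e3,P[1]+(s*x+c*y)/1e3,z/1e3])
def wp(w):
    c,s=np.cos(P[2]),np.sin(P[2]); dx,dy=(w[0]-P[0])*1e3,(w[1]-P[1])*1e3
    return np.array([c*dx+s*dy,-s*dx+c*dy,w[2]*1e3])
def rot(q):
    from scipy.spatial.transform import Rotation as Ro
    return Ro.from_quat([q[1],q[2],q[3],q[0]]).as_matrix()
def delta(target,pos=None,psi=None):
    o=ctrl.get_obs(); pos=o["eef_pos"] if pos is None else pos
    M=rot(o["eef_rot"])
    if psi is not None: M=np.array([[np.cos(psi),np.sin(psi),0],[np.sin(psi),-np.cos(psi),0],[0,0,-1]]).T
    return (M.T@(np.array(target)-pos)*100).round(2)
E
python3 - <<'E'
from h import *
# leaf point at th, along a, out n
def lf(th,a,n): 
    c,s=np.cos(-th),np.sin(-th); x,y=-a,n; return pw(85+c*x-s*y,4.25+s*x+c*y,118)
pos=ctrl.get_obs()["eef_pos"]
a=lf(.605,150,60); print("start",a, delta(a,psi=P[2]), wp(a))
for th in (.605,.4,.2,0): print(th,lf(th,150,20),wp(lf(th,150,20)))
E
```

```text
start [ 0.74878716 -0.06136996  0.118     ] [ 16.51 -66.81  18.59] [ -4.24959007 138.9144373  118.        ]
0.605 [ 0.71153754 -0.07594616  0.118     ] [-27.00007312 106.01435339 118.        ]
0.4 [ 0.68237298 -0.08635939  0.118     ] [-45.37078225  81.08397123 118.        ]
0.2 [ 0.65654217 -0.10203486  0.118     ] [-58.03660006  53.65173118 118.        ]
0 [ 0.6343405  -0.12252966  0.118     ] [-65.    24.25 118.  ]
```

move_arm:
  rows: "0 0 0 0 0 -8 0; 0 0 0 0 0 -8 0; 0 0 0 0 0 -8 0; 0 0 0 0 0 -7.5 0"

```text
time_s: 2.15
eef_pos: [0.2386, -0.5232, 0.3039]
eef_rot: [-0.0, 0.957, -0.29, -0.0]
wrist_force: [-0.2, 0.5, -0.6]
opening: 0.329
```

move_arm:
  rows: "1 -3.9 0 0 0 0 0; 1 -3.9 0 0 0 0 0; 1 -3.9 0 0 0 0 0; 1 -3.9 0 0 0 0 0; 1 -3.9 0 0 0 0 0; 1 -3.9 0 0 0 0 0; 1 -3.9 0 0 0 0 0; 1 -3.9 0 0 0 0 0; 1 -3.9 0 0 0 0 0; 1 -3.9 0 0 0 0 0; 1 -3.9 0 0 0 0 0; 1 -3.9 0 0 0 0 0; 1 -3.9 0 0 0 0 0; 1 -3.9 0 0 0 0 0; 1 -3.9 0 0 0 0 0; 1 -3.9 0 0 0 0 0; 0.5 -3.9 0 0 0 0 0"

```text
time_s: 3.85
eef_pos: [0.7472, -0.0647, 0.3036]
eef_rot: [0.0, 0.956, -0.292, 0.0]
wrist_force: [0.8, -1.0, -0.6]
opening: 0.0
```

```bash
python3 - <<'E'
from h import *
w=ctrl.camera("wrist"); cv2.imwrite("pics/w1.png",w["color"])
o=ctrl.get_obs(); print(o["eef_pos"],wp(o["eef_pos"]),o["opening"],o["q"])
tip=pw(-4.25,138.9,118); print(delta(tip))
E
```

```text
[ 0.74956663 -0.05894963  0.30300512] [ -4.95531753 141.35728327 303.00511521] 0.0026608436663242453 [-0.23693623  0.57336616  1.08906087  0.0034242   1.47820559  0.3520128 ]
[ 0.07  0.31 18.5 ]
```

View pics/w1.png

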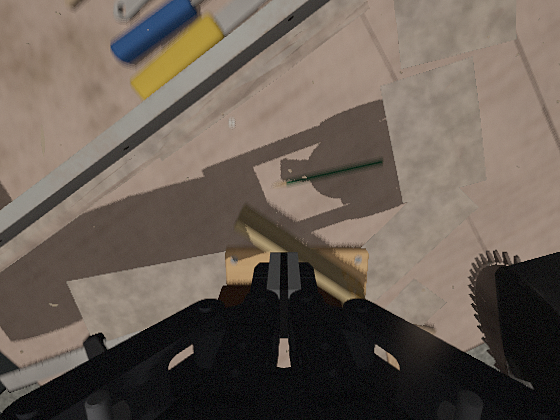

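```bash
python3 - <<'E'
from h import *
w=ctrl.camera("wrist")
def lf(th,a,n,z): 
    c,s=np.cos(-th),np.sin(-th); x,y=-a,n; return pw(85+c*x-s*y,4.25+s*x+c*y,z)
o=ctrl.get_obs()
pts=[lf(.605,170,9,87),lf(.605,170,0,87),lf(.605,100,9,87),lf(.605,0,9,87),pw(102,48,18),pw(-78,48,18)]
print(proj(w,pts).round())
print(proj(w,[o["eef_pos"]-[0,0,.073], o["eef_pos"]-[0,0,.185]]).round())
im=w["color"].copy()
for u in proj(w,pts): cv2.circle(im,tuple(int(v) for v in u),3,(0,0,255),1)
cv2.imwrite("pics/w2.png",im[180:330,180:420].repeat(3,0).repeat(3,1))
E
```

```text
[[238. 230.]
 [233. 237.]
 [297. 267.]
 [374. 316.]
 [371. 256.]
 [225. 256.]]
[[285. 272.]
 [285. 209.]]
```

View pics/w2.png

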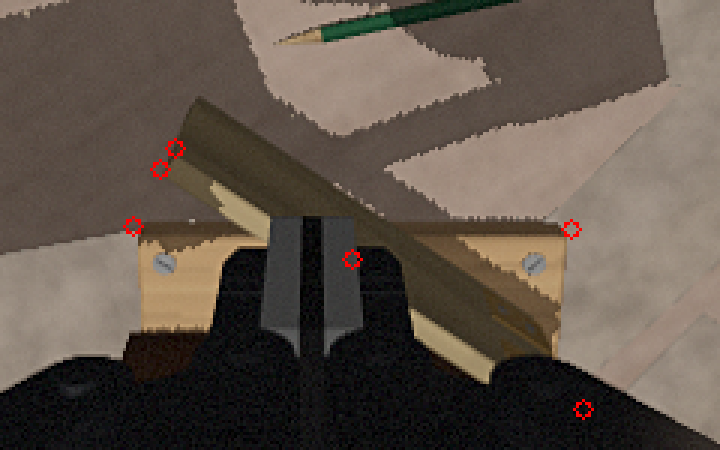

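move_arm:
  rows: "0 0 3.7 0 0 0 0; 0 0 3.7 0 0 0 0; 0 0 3.7 0 0 0 0; 0 0 3.7 0 0 0 0; 0 0 3.7 0 0 0 0; 0 0 0 0 0 0 0"

```text
time_s: 4.55
eef_pos: [0.7416, -0.0652, 0.1113]
eef_rot: [0.0, 0.956, -0.292, -0.006]
wrist_force: [-1.8, 0.9, -1.4]
opening: 0.005
```

```bash
python3 - <<'E'
from h import *
o=ctrl.get_obs(); print(o["eef_pos"],wp(o["eef_pos"]),o["wrist_force"])
def lf(th,a,n,z=118): 
    c,s=np.cos(-th),np.sin(-th); x,y=-a,n; return pw(85+c*x-s*y,4.25+s*x+c*y,z)
pos=o["eef_pos"]; prev=pos
for th in (.605,.4,.2,.07,0):
    t=lf(th,150,20); print(th,delta(t,prev),wp(t)); prev=t
E
```

```text
[ 0.74157731 -0.06522063  0.11125851] [ -8.07795394 131.69272551 111.25851312] [-1.77961576  0.89842365 -1.41333657]
0.605 [-1.9   2.57 -0.64] [-27.00007312 106.01435339 118.        ]
0.4 [-1.83  2.49  0.03] [-45.37078225  81.08397123 118.        ]
0.2 [-1.26  2.74  0.03] [-58.03660006  53.65173118 118.        ]
0.07 [-0.52  1.9   0.01] [-63.23379309  34.69244711 118.        ]
0 [-0.18  1.04  0.01] [-65.    24.25 118.  ]
```

move_arm:
  rows: "-1 1.2 0 0 0 0 0; -0.9 1.3 0 0 0 0 0; -0.9 1.25 0 0 0 0 0; -0.9 1.25 0 0 0 0 0; -0.6 1.3 0 0 0 0 0; -0.6 1.3 0 0 0 0 0; -0.3 1 0 0 0 0 0; -0.2 0.7 0 0 0 0 0; 0 0 0 0 0 0 0; 0 0 0 0 0 0 0"

```text
time_s: 5.55
eef_pos: [0.6503, -0.1137, 0.1214]
eef_rot: [0.0, 0.956, -0.292, 0.002]
wrist_force: [-2.3, -0.9, 8.4]
opening: -0.001
```

```bash
python3 - <<'E'
from h import *
t=ctrl.camera("top");s=ctrl.camera("side")
crop(t,260,110,400,220,5,"pics/t3.png");crop(s,120,170,260,270,5,"pics/s3.png")
o=ctrl.get_obs(); print(o["eef_pos"],wp(o["eef_pos"]),o["wrist_force"])
E
```

```text
[ 0.65048016 -0.1135027   0.12141906] [-56.65736189  40.7537831  121.41905776] [-1.56678159 -0.58845541  7.76584632]
```

View pics/s3.png

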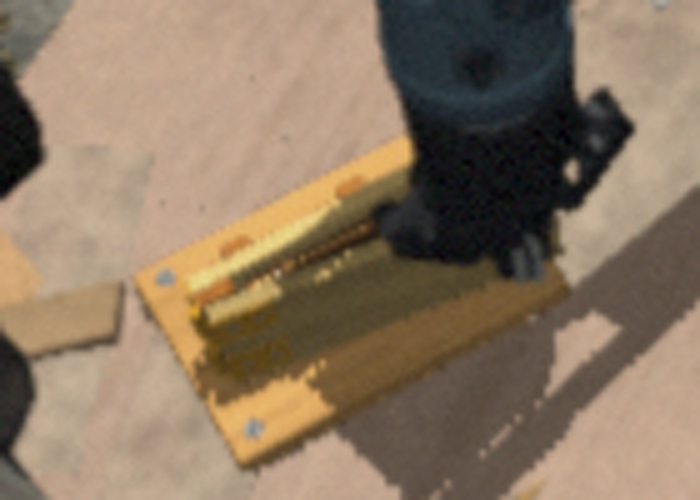

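move_arm:
  rows: "0 0 0 0 0 0 0; 0 0 0 0 0 0 0; 0 0 0 0 0 0 0"

```text
time_s: 5.95
eef_pos: [0.6505, -0.1134, 0.1214]
eef_rot: [0.0, 0.956, -0.292, 0.002]
wrist_force: [-0.9, 0.3, 8.7]
opening: 0.001
```

View pics/t3.png

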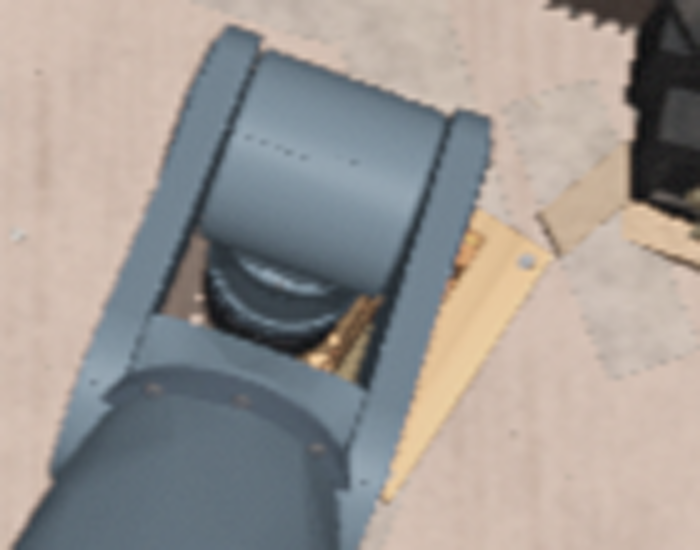

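move_arm:
  rows: "0 0 -1 0 0 0 0; 0 0 -1 0 0 0 0; 0 0 -0.2 0 0 0 0; 0 0 0 0 0 0 0; 0 0 0 0 0 0 0"

```text
time_s: 6.45
eef_pos: [0.649, -0.1126, 0.1407]
eef_rot: [0.0, 0.956, -0.292, -0.0]
wrist_force: [-0.4, -0.1, -0.0]
opening: -0.002
```

```bash
python3 - <<'E'
from h import *
o=ctrl.get_obs(); print(o["eef_pos"],wp(o["eef_pos"]),o["wrist_force"])
s=ctrl.camera("side");w=ctrl.camera("wrist")
crop(s,120,170,260,270,5,"pics/s4.png");cv2.imwrite("pics/w4.png",w["color"])
E
```

```text
[ 0.6490392  -0.11257136  0.14071293] [-58.37279693  40.72117636 140.71292959] [-0.36137435 -0.1088867  -0.00358743]
```

View pics/w4.png

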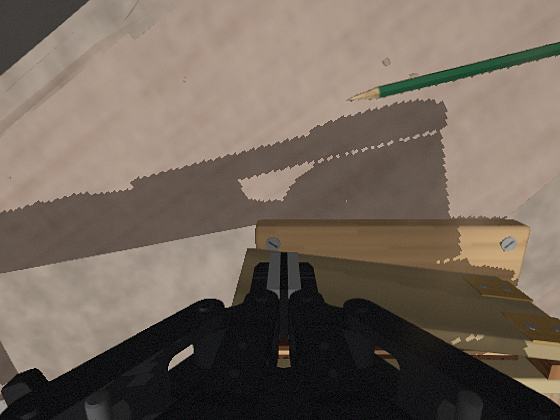

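View pics/s4.png

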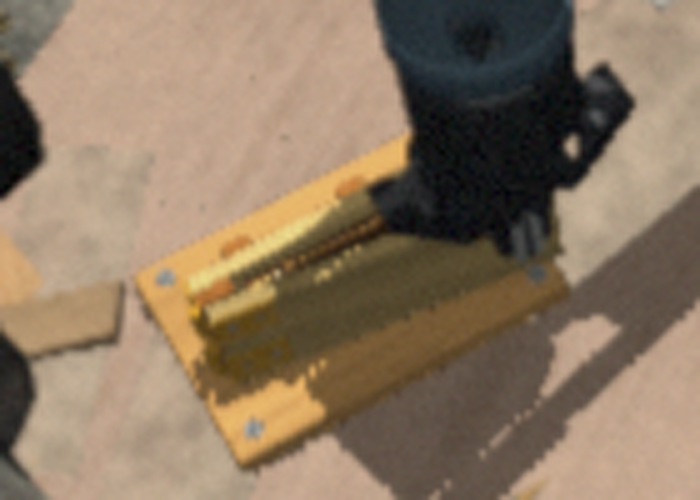

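move_arm:
  rows: "-0.2 0.4 0 0 0 0 0; -0.1 0.4 0 0 0 0 0; -0.1 0.4 0 0 0 0 0; -0.1 0.3 0 0 0 0 0; 0 0.1 0 0 0 0 0; 0 0 0 0 0 0 0; 0 0 0 0 0 0 0"

```text
time_s: 7.25
eef_pos: [0.636, -0.1232, 0.1409]
eef_rot: [0.0, 0.956, -0.292, -0.0]
wrist_force: [0.2, 0.3, 0.2]
opening: 0.0
```

```bash
python3 - <<'E'
from h import *
o=ctrl.get_obs(); print(o["eef_pos"],wp(o["eef_pos"]),o["wrist_force"], rot(o["eef_rot"])[:,1]@o["wrist_force"])
w=ctrl.camera("wrist")
cv2.imwrite("pics/w5.png",w["color"])
E
```

```text
[ 0.63603889 -0.12317764  0.14086837] [-63.22937684  24.6614445  140.86837145] [0.21555672 0.25103681 0.15810875] -0.3286207693312775
```

View pics/w5.png

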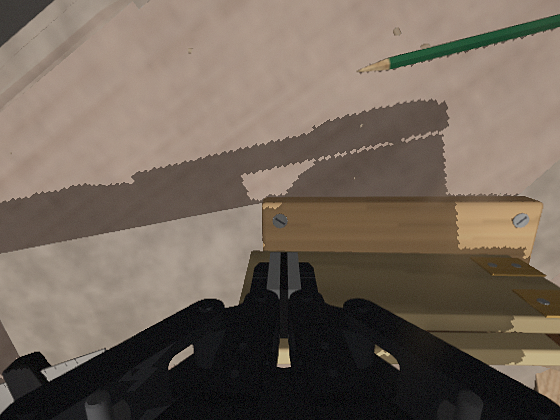

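move_arm:
  rows: "0 0.15 0 0 0 0 0; 0 0.15 0 0 0 0 0; 0 0.1 0 0 0 0 0; 0 0 0 0 0 0 0; 0 0 0 0 0 0 0"

```text
time_s: 7.8
eef_pos: [0.634, -0.126, 0.1408]
eef_rot: [-0.0, 0.956, -0.292, -0.0]
wrist_force: [1.6, 3.9, -0.2]
opening: 0.006
```

move_arm:
  rows: "0 0.1 0 0 0 0 0; 0 0.1 0 0 0 0 0; 0 0 0 0 0 0 0; 0 0 0 0 0 0 0; 0 0 0 0 0 0 0"

```text
time_s: 8.3
eef_pos: [0.6338, -0.1262, 0.1409]
eef_rot: [-0.002, 0.956, -0.292, 0.001]
wrist_force: [6.0, 8.5, -1.1]
opening: 0.003
```

move_arm:
  rows: "0 -0.5 0 0 0 0 0; 0 -2 0 0 0 0 0; 0 -3 -1 0 0 0 0; 0 -2 -4 0 0 0 0; 0 0 -4 0 0 8 1; 0 0 -3.5 0 0 8 1; 0 0 -1 0 0 8 1; 0 0 0 0 0 8 1; 0 0 0 0 0 8 1; 0 0 0 0 0 1 1; 0 0 0 0 0 0 1"

```text
time_s: 9.4
eef_pos: [0.6746, -0.0663, 0.2758]
eef_rot: [0.0, 0.794, -0.608, 0.0]
wrist_force: [-0.4, 0.5, 0.2]
opening: 1.001
```

```bash
python3 - <<'E'
from h import *
o=ctrl.get_obs(); print(o["eef_pos"],wp(o["eef_pos"]),o["wrist_force"],o["opening"])
M=rot(o["eef_rot"]); print("psi",np.arctan2(M[1,0],M[0,0]), "tilt",M[:,2])
print(delta([.41,.204,.25]))
s=ctrl.camera("side"); crop(s,120,170,260,270,5,"pics/s6.png")
E
```

```text
[ 0.67461373 -0.06631733  0.27575122] [-63.00337817  93.37143019 275.75122442] [-0.44838455  0.54757869  0.16550915] 1.0014587534269341
psi -1.3063379015083845 tilt [-4.24132390e-04 -5.77471139e-04 -9.99999743e-01]
[-33.01  18.47   2.57]
```

View pics/s6.png

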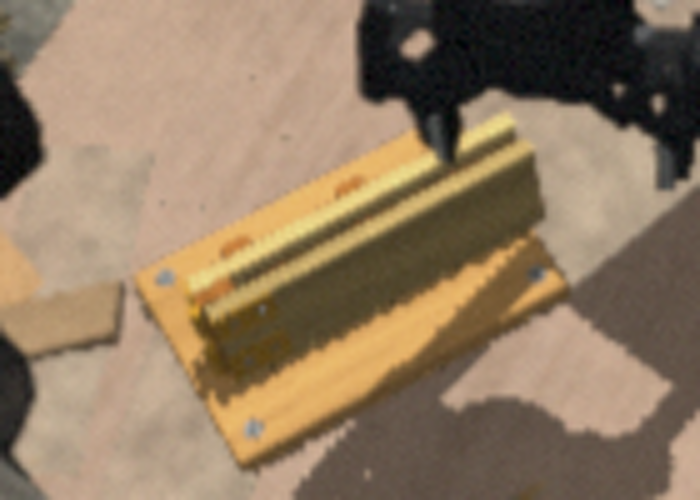

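move_arm:
  rows: "-3.3 1.85 0 0 0 0 1; -3.3 1.85 0 0 0 0 1; -3.3 1.85 0 0 0 0 1; -3.3 1.85 0 0 0 0 1; -3.3 1.85 0 0 0 0 1; -3.3 1.85 0 0 0 0 1; -3.3 1.85 0 0 0 0 1; -3.3 1.85 0 0 0 0 1; -3.3 1.85 0 0 0 0 1; -3.3 1.85 0 0 0 0 1; 0 0 0 0 0 0 1; 0 0 0 0 0 0 1; 0 0 0 0 0 0 1"

```text
time_s: 10.75
eef_pos: [0.4113, 0.2045, 0.2761]
eef_rot: [-0.0, 0.794, -0.608, 0.0]
wrist_force: [0.5, 1.1, 0.0]
opening: 1.002
```

```bash
python3 - <<'E'
from h import *
o=ctrl.get_obs(); print(o["eef_pos"],o["opening"])
w=ctrl.camera("wrist"); cv2.imwrite("pics/w7.png",w["color"])
E
```

```text
[0.41132951 0.20446225 0.27613011] 1.0017732596902769
```

View pics/w7.png

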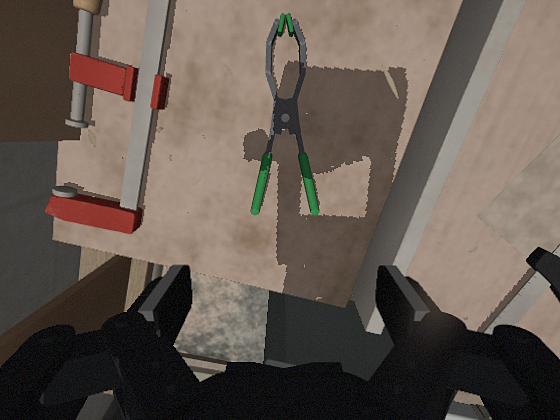

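```bash
python3 - <<'E'
from h import *
w=ctrl.camera("wrist")
crop(w,235,0,335,225,3,"pics/w8.png")
a=ray(w,[(285,118),(286.5,17),(255,213),(315.5,213)],0.018); print(a.round(4))
m=(a[2]+a[3])/2; 
for p,q in((m,a[0]),(m,a[1]),(a[0],a[1])): print(np.arctan2(*(q-p)[1::-1]),np.linalg.norm(q-p))
E
```

```text
[[0.4785 0.2207 0.018 ]
 [0.5639 0.2422 0.018 ]
 [0.3738 0.2267 0.018 ]
 [0.3909 0.1627 0.018 ]]
0.26459520486454 0.09965988989578871
0.25605060572424854 0.18771185067337945
0.2463803869645097 0.08805971618622643
```

View pics/w8.png

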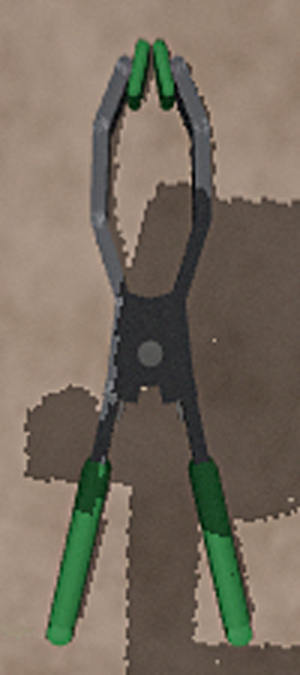

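```bash
python3 - <<'E'
from h import *
w=ctrl.camera("wrist"); o=ctrl.get_obs(); M=rot(o["eef_rot"])
def T(p): return o["eef_pos"]+M@np.array(p)
for L in (.055,.06,.065,.073,.08,.086):
    print(L,[proj(w,T((x,y,L))).round(0).tolist() for x,y in((0,-.011),(0,.011),(.0425,-.011),(.0425,.011),(.0125,-.011))])
print(ctrl.pinch_z)
crop(w,350,240,480,360,5,"pics/w9.png")
t=cv2.imread("pics/w1.png"); cv2.imwrite("pics/w10.png",cv2.resize(t[230:380,220:350],None,fx=4,fy=4))
print(delta([.4091,.2027,.082]))
E
```

```text
0.055 [[[284.0, 263.0]], [[284.0, 307.0]], [[381.0, 263.0]], [[377.0, 307.0]], [[312.0, 263.0]]]
0.06 [[[284.0, 258.0]], [[284.0, 300.0]], [[378.0, 258.0]], [[374.0, 300.0]], [[311.0, 258.0]]]
0.065 [[[284.0, 253.0]], [[284.0, 294.0]], [[375.0, 253.0]], [[371.0, 295.0]], [[311.0, 253.0]]]
0.073 [[[284.0, 246.0]], [[284.0, 286.0]], [[370.0, 246.0]], [[367.0, 286.0]], [[309.0, 246.0]]]
0.08 [[[284.0, 241.0]], [[284.0, 279.0]], [[367.0, 241.0]], [[364.0, 279.0]], [[308.0, 241.0]]]
0.086 [[[284.0, 236.0]], [[284.0, 273.0]], [[364.0, 236.0]], [[361.0, 274.0]], [[307.0, 236.0]]]
0.0539
[ 0.08  0.26 19.39]
```

View pics/w9.png

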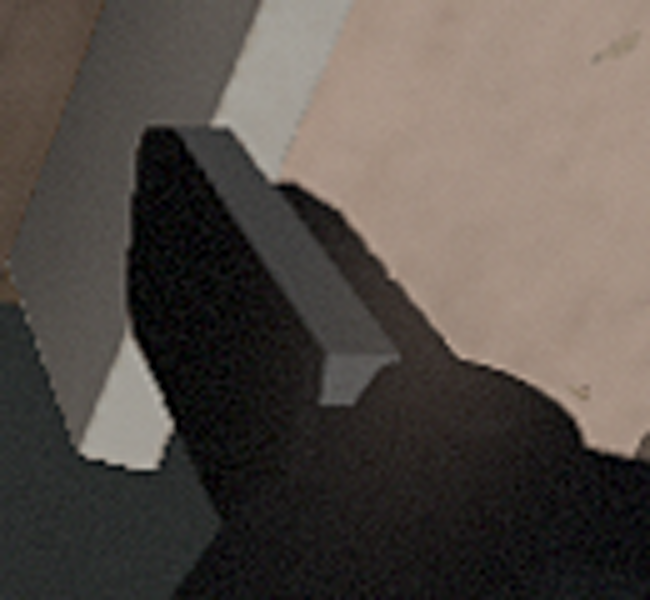

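View pics/w10.png

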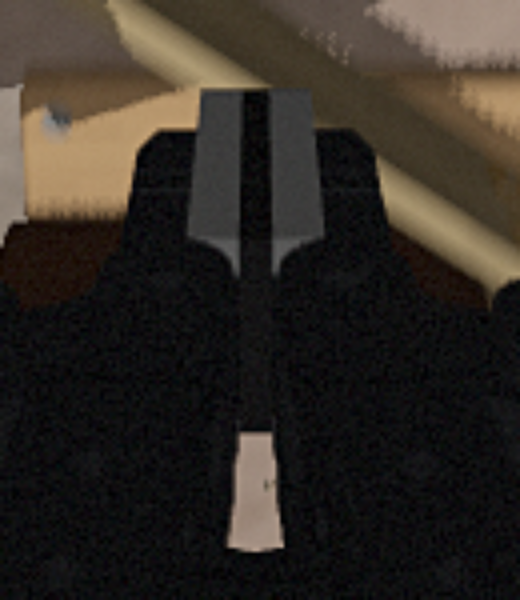

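move_arm:
  rows: "0.1 0.25 4 0 0 0 1; 0 0 4 0 0 0 1; 0 0 4 0 0 0 1; 0 0 3 0 0 0 1; 0 0 2 0 0 0 1; 0 0 1.5 0 0 0 1; 0 0 1 0 0 0 1; 0 0 0.5 0 0 0 1; 0 0 0 0 0 0 1; 0 0 0 0 0 0 1"

```text
time_s: 11.9
eef_pos: [0.409, 0.2033, 0.0765]
eef_rot: [-0.0, 0.793, -0.609, 0.0]
wrist_force: [-0.4, 0.0, -0.6]
opening: 1.0
```

```bash
python3 - <<'E'
from h import *
o=ctrl.get_obs(); print(o["eef_pos"],o["opening"],o["wrist_force"])
w=ctrl.camera("wrist"); cv2.imwrite("pics/w11.png",w["color"])
E
```

```text
[0.40901711 0.20332369 0.0764624 ] 1.000419103646724 [-0.35348094  0.00158387 -0.56920968]
```

View pics/w11.png

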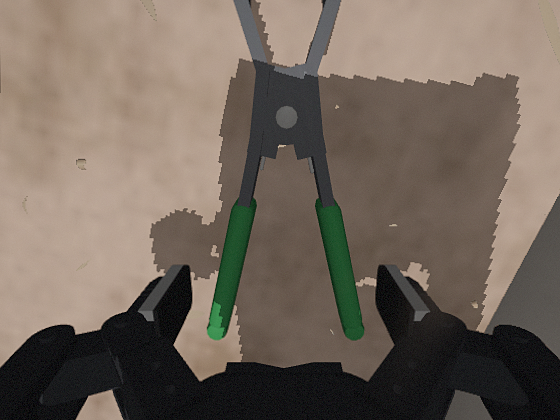

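move_arm:
  rows: "0 0 -0.1 0 0 0 0.8; 0 0 0 0 0 0 0.7; 0 0 0 0 0 0 0.6; 0 0 0 0 0 0 0.5; 0 0 0 0 0 0 0.4; 0 0 0 0 0 0 0.3; 0 0 0 0 0 0 0.2; 0 0 0 0 0 0 0; 0 0 0 0 0 0 0; 0 0 0 0 0 0 0; 0 0 0 0 0 0 0"

```text
time_s: 13.05
eef_pos: [0.4109, 0.2037, 0.0797]
eef_rot: [-0.002, 0.794, -0.608, 0.002]
wrist_force: [-2.8, -2.0, 18.5]
opening: 0.301
```

```bash
python3 - <<'E'
from h import *
o=ctrl.get_obs(); print(o["eef_pos"],o["opening"],o["wrist_force"])
w=ctrl.camera("wrist"); cv2.imwrite("pics/w12.png",w["color"])
E
```

```text
[0.41091359 0.20365692 0.07966198] 0.30144717278418165 [-2.82459054 -1.99538382 18.54213878]
```

View pics/w12.png

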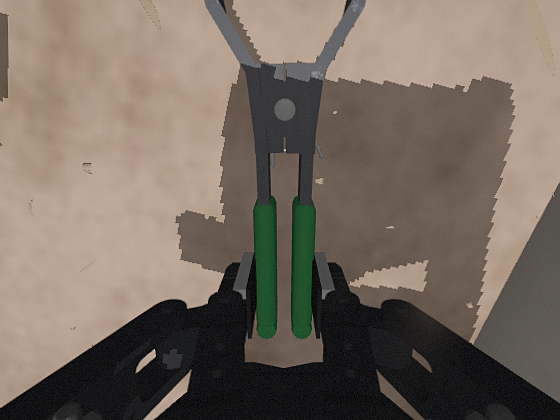

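move_arm:
  rows: "0 0 -0.7 0 0 0 0; 0 0 -1 0 0 0 0; 0 0 -2 0 0 0 0; 0 0 -3 0 0 0 0; 0 0 -3 0 0 0 0; 0 0 -3 0 0 0 0; 0 0 -3 0 0 0 0; 0 0 0 0 0 0 0; 0 0 0 0 0 0 0; 0 0 0 0 0 0 0"

```text
time_s: 14.1
eef_pos: [0.4074, 0.2031, 0.2326]
eef_rot: [0.001, 0.793, -0.609, -0.001]
wrist_force: [0.2, -0.8, -1.2]
opening: 0.304
```

```bash
python3 - <<'E'
from h import *
o=ctrl.get_obs(); print(o["eef_pos"],o["opening"],o["wrist_force"],o["torque"])
w=ctrl.camera("wrist"); cv2.imwrite("pics/w13.png",w["color"])
s=ctrl.camera("side"); crop(s,300,80,460,280,3.5,"pics/s13.png")
t=ctrl.camera("top"); crop(t,150,170,260,330,3.5,"pics/t13.png")
E
```

```text
[0.40738108 0.20312488 0.23258857] 0.303851211633762 [ 0.20942285 -0.76808429 -1.18291623] [ 0.00052786  0.06676668 -0.01644109]
```

View pics/w13.png

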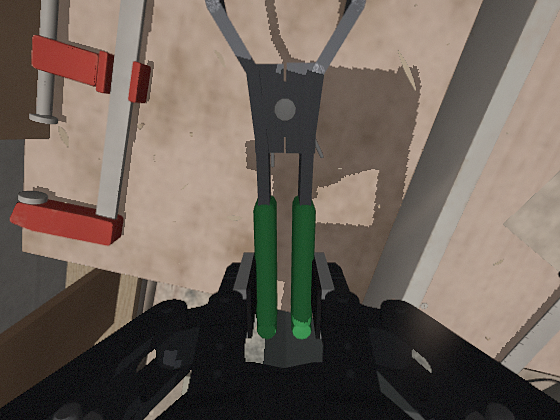

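View pics/s13.png

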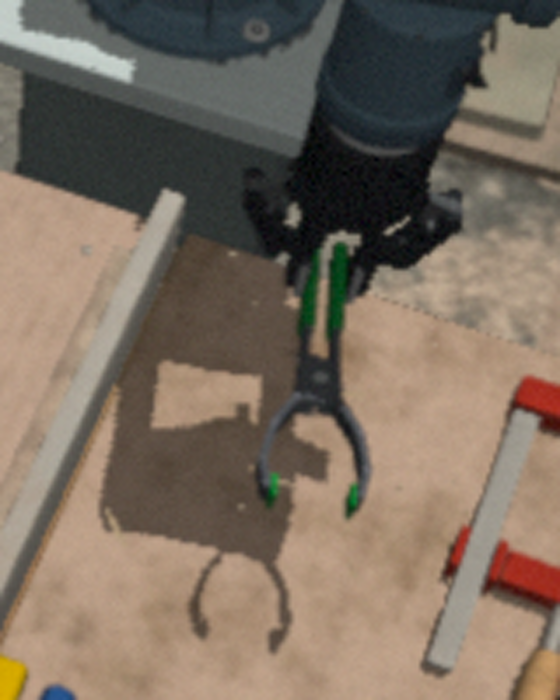

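```bash
python3 - <<'E'
from h import *
w=ctrl.camera("wrist"); s=ctrl.camera("side"); o=ctrl.get_obs(); M=rot(o["eef_rot"]); z=o["eef_pos"][2]
def tool(p): return (M.T@(np.array(p)-o["eef_pos"])*1e3).round(1)
pz=z-.0577
print("pivot",tool(ray(w,(285,110),pz)[0]),"grips",tool(ray(w,(266,331),pz)[0]),tool(ray(w,(301,331),pz)[0]), "grip tops",tool(ray(w,(265,197),pz)[0]),tool(ray(w,(304,197),pz)[0]))
# side: jaw pads
def px(p,x0,y0,k): return (np.array(p)+.5)/k-.5+[x0,y0]
for p in [(272,488),(353,497),(318,376)]:
    print("side",tool(ray(s,px(p,300,80,3.5),z-.0687 if p[1]>400 else pz)[0]))
# predicted for tool frame
for x in(-.021,.021):
  print(((proj(s,o["eef_pos"]+M@np.array([x,-.152,.0687]))-[300,80]+.5)*3.5).round())
E
```

```text
pivot [  0.4 -74.2  57.6] grips [-8.6 26.5 57.8] [ 8.1 26.5 57.8] grip tops [ -7.9 -39.7  57.6] [  8.3 -39.7  57.6]
side [  22.2 -155.    68.4]
side [ -26.1 -154.    68.4]
side [ -0.2 -77.3  57.5]
[[345. 494.]]
[[275. 485.]]
```

```bash
python3 - <<'E'
from h import *
a=pw(-285,0,260); b=pw(-204.5,0,128.7); print(a,b, delta(a,psi=P[2]-np.pi/2))
E
```

```text
[ 0.43832911 -0.01973083  0.26      ] [ 0.50509406 -0.06470517  0.1287    ] [ 16.79 -14.97  -2.71]
```

move_arm:
  rows: "0 0 -1 0 0 8 0; 0 0 -1.5 0 0 8 0; 0 0 0 0 0 8 0; 0 0 0 0 0 8 0; 0 0 0 0 0 8 0; 0 0 0 0 0 8 0; 0 0 0 0 0 1.1 0; 0 0 0 0 0 0 0"

```text
time_s: 15.15
eef_pos: [0.4083, 0.2033, 0.2586]
eef_rot: [-0.0, -0.47, 0.883, 0.0]
wrist_force: [0.7, 0.3, -1.5]
opening: 0.301
```

move_arm:
  rows: "1.6 -1.4 0 0 0 0 0; 2.1 -1.9 0 0 0 0 0; 2.1 -1.9 0 0 0 0 0; 2.2 -2 0 0 0 0 0; 2.2 -2 0 0 0 0 0; 2.2 -2 0 0 0 0 0; 2.2 -1.9 0 0 0 0 0; 1.4 -1.2 0 0 0 0 0; 0.8 -0.7 0 0 0 0 0; 0 0 0 0 0 0 0; 0 0 0 0 0 0 0; 0 0 0 0 0 0 0"

```text
time_s: 16.35
eef_pos: [0.4383, -0.019, 0.2587]
eef_rot: [-0.0, -0.469, 0.883, 0.0]
wrist_force: [0.4, 0.1, -1.3]
opening: 0.295
```

```bash
python3 - <<'E'
from h import *
o=ctrl.get_obs(); print(o["eef_pos"],wp(o["eef_pos"]),o["opening"],o["wrist_force"])
M=rot(o["eef_rot"]); print("psi",np.arctan2(M[1,0],M[0,0]),P[2]-np.pi/2, M[:,2])
print(delta(pw(-285,0,128.7)))
w=ctrl.camera("wrist"); cv2.imwrite("pics/w14.png",w["color"])
for q in ([-85,13.25,87],[-85,4.25,87],[-85,-4.25,88],[-85,-13.25,88],[-30,13.25,87],[-30,-13.25,88],[-78,48,18],[-78,-72,18]): print(q,proj(w,pw(*q)).round(1))
t=ctrl.camera("top"); cv2.imwrite("pics/t14.png",t["color"])
E
```

```text
[ 0.43830363 -0.01899327  0.25874407] [-285.43319711    0.59747602  258.74406883] 0.29479399574747234 [ 0.39523221  0.14129377 -1.31742297]
psi -2.16417370128967 -2.163598762433394 [-3.47018066e-04  4.33525411e-04 -9.99999846e-01]
[ 0.06 -0.05 13.  ]
[-85, 13.25, 87] [[ 260.8 -107.9]]
[-85, 4.25, 87] [[ 275.7 -108. ]]
[-85, -4.25, 88] [[ 289.8 -109.1]]
[-85, -13.25, 88] [[ 304.7 -109.2]]
[-30, 13.25, 87] [[ 258.  -239.9]]
[-30, -13.25, 88] [[ 306.9 -242.1]]
[-78, 48, 18] [[223.5 -61.3]]
[-78, -72, 18] [[372.2 -61.9]]
```

View pics/w14.png

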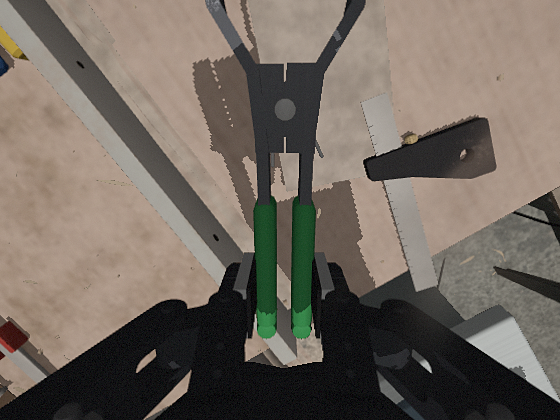

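View top.

View pics/t14.png

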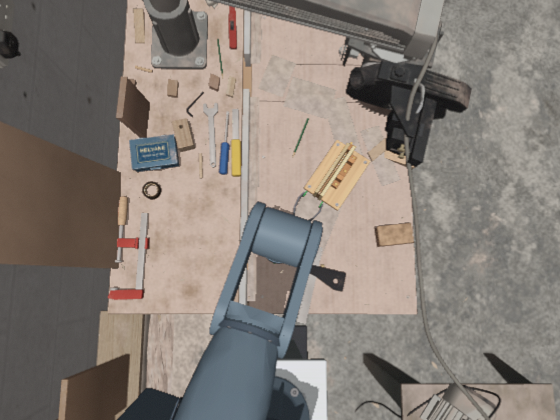

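```bash
python3 - <<'E'
from h import *
s=ctrl.camera("side"); cv2.imwrite("pics/s14.png",s["color"]);t=ctrl.camera("top")
print("fence base px -> world",ray(t,[(240,305),(249,305),(243,200),(252,200)],0.0).round(3).tolist())
crop(s,120,90,320,270,4,"pics/s14c.png")
im=s["color"].copy()
E
```

```text
fence base px -> world [[0.3, 0.081, 0.0], [0.3, 0.055, 0.0], [0.601, 0.077, 0.0], [0.601, 0.051, 0.0]]
```

View pics/s14c.png

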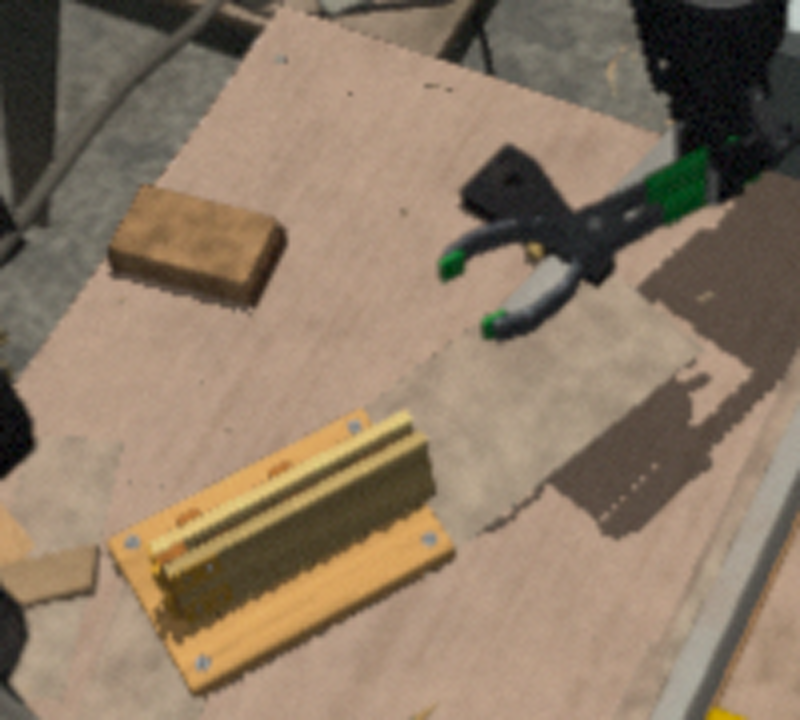

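move_arm:
  rows: "0 -1 1 0 0 0 0; 0 -1 2 0 0 0 0; 0 0 3 0 0 0 0; 0 0 3 0 0 0 0; 0 0 2 0 0 0 0; 0 0 1.3 0 0 0 0; 0 0 0.7 0 0 0 0; 0 0 0 0 0 0 0; 0 0 0 0 0 0 0"

```text
time_s: 17.45
eef_pos: [0.4555, -0.0311, 0.1295]
eef_rot: [0.0, -0.469, 0.883, -0.0]
wrist_force: [0.6, 1.0, -0.5]
opening: 0.3
```

```bash
python3 - <<'E'
from h import *
o=ctrl.get_obs(); print(o["eef_pos"],wp(o["eef_pos"]),o["opening"],o["wrist_force"])
w=ctrl.camera("wrist"); cv2.imwrite("pics/w15.png",w["color"])
s=ctrl.camera("side");t=ctrl.camera("top")
crop(s,140,150,280,260,5.5,"pics/s15.png");crop(t,280,130,380,230,6,"pics/t15.png")
E
```

```text
[ 0.45553992 -0.03110794  0.12949257] [-2.64369484e+02  1.79531958e-01  1.29492572e+02] 0.29974015991839614 [ 0.57966877  1.02082889 -0.52164861]
```

View pics/t15.png

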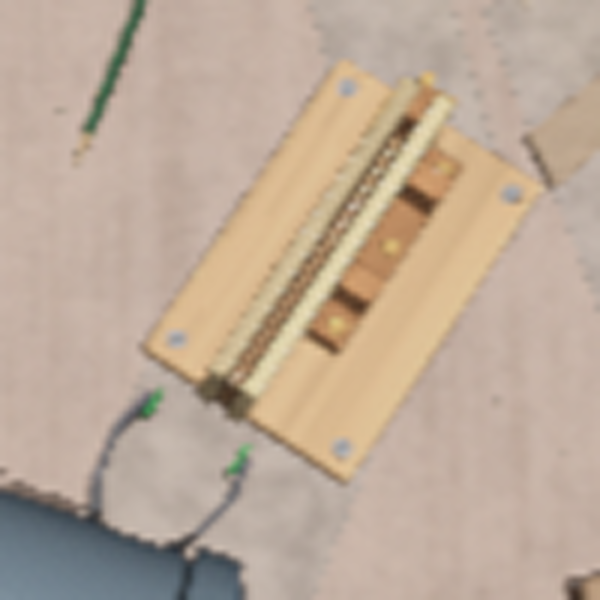

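View pics/s15.png

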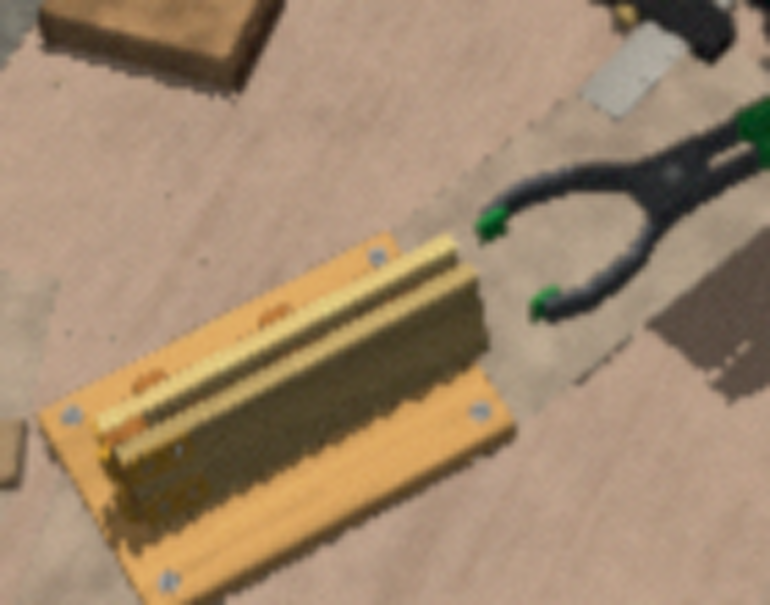

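View pics/w15.png

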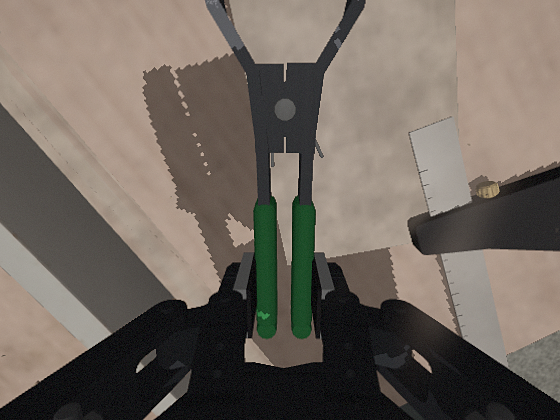

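```bash
python3 - <<'E'
from h import *
s=ctrl.camera("side");t=ctrl.camera("top")
crop(t,295,180,340,225,16,"pics/t16.png");crop(s,215,180,260,215,16,"pics/s16.png")
E
```

```text
(no output)
```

View pics/t16.png

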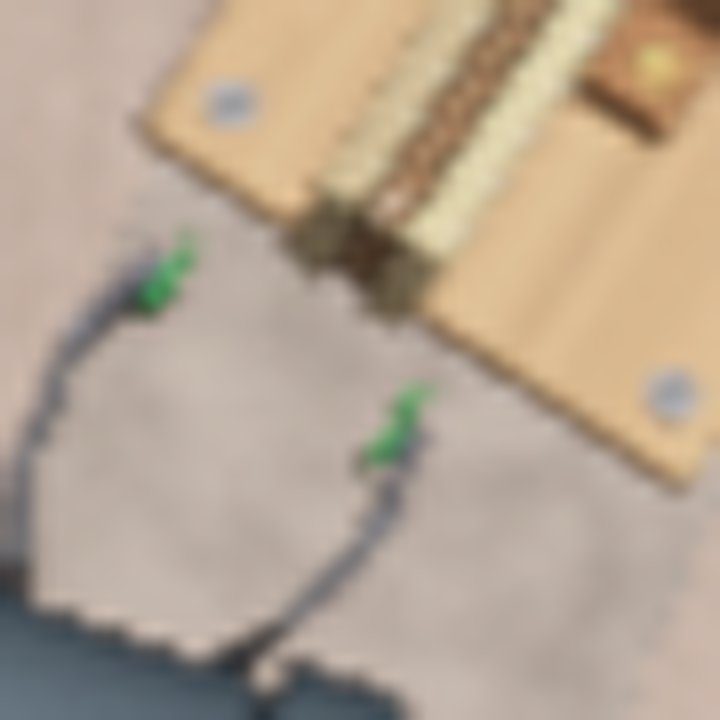

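View pics/s16.png

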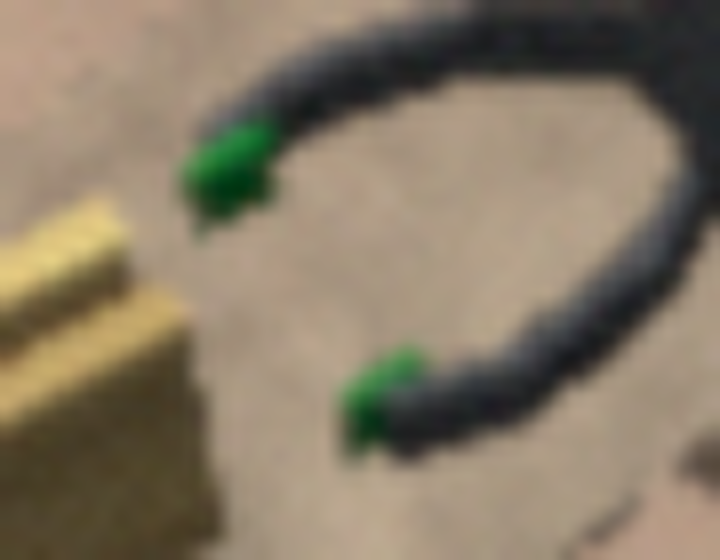

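```bash
python3 - <<'E'
from h import *
s=ctrl.camera("side");t=ctrl.camera("top")
def px(p,x0,y0,k): return (np.array(p)+.5)/k-.5+[x0,y0]
f=lambda d,p,x0,y0,z: wp(ray(d,px(p,x0,y0,16),z)[0]).round(1)[:2]
print("top pads",f(t,(168,272),295,180,.0705),f(t,(398,428),295,180,.0705),"press",f(t,(318,190),295,180,.087),f(t,(437,262),295,180,.088))
print("side pads",f(s,(260,165),215,180,.0605),f(s,(380,385),215,180,.0605),f(s,(235,130),215,180,.0705),f(s,(385,360),215,180,.0705),"press",f(s,(110,190),215,180,.088),f(s,(187,318),215,180,.087))
o=ctrl.get_obs();print(wp(o["eef_pos"]))
E
```

```text
top pads [-108.    24.1] [-108.4  -24. ] press [-85.1  10.1] [-84.3 -13.7]
side pads [-114.9  -22.2] [-110.7   21.5] [-112.4  -23.8] [-111.2   23.6] press [-87.2 -14.1] [-86.1  10.8]
[-2.64538929e+02  2.00570258e-03  1.29319440e+02]
```

move_arm:
  rows: "0.1 -0.4 0 0 0 0 0; 0 -0.6 0 0 0 0 0; 0 -0.7 0 0 0 0 0; 0 -0.7 0 0 0 0 0; 0 -0.7 0 0 0 0 0; 0 -0.7 0 0 0 0 0; 0 -0.7 0 0 0 0 0; 0 -0.6 0 0 0 0 0; 0 -0.5 0 0 0 0 0; 0 -0.4 0 0 0 0 0; 0 0 0 0 0 0 0; 0 0 0 0 0 0 0; 0 0 0 0 0 0 0"

```text
time_s: 19.1
eef_pos: [0.5039, -0.0654, 0.1288]
eef_rot: [-0.0, -0.469, 0.883, 0.0]
wrist_force: [0.4, -0.6, -1.7]
opening: 0.303
```

```bash
python3 - <<'E'
from h import *
o=ctrl.get_obs(); print(o["eef_pos"],wp(o["eef_pos"]),o["opening"],o["wrist_force"])
w=ctrl.camera("wrist"); cv2.imwrite("pics/w17.png",w["color"])
s=ctrl.camera("side");t=ctrl.camera("top")
crop(s,190,170,260,220,10,"pics/s17.png");crop(t,290,165,350,215,12,"pics/t17.png")
E
```

```text
[ 0.50390082 -0.06536552  0.12879958] [-205.12072024   -1.21432824  128.79957922] 0.30300392410292804 [ 0.38456813 -0.64069255 -1.67595505]
```

View pics/t17.png

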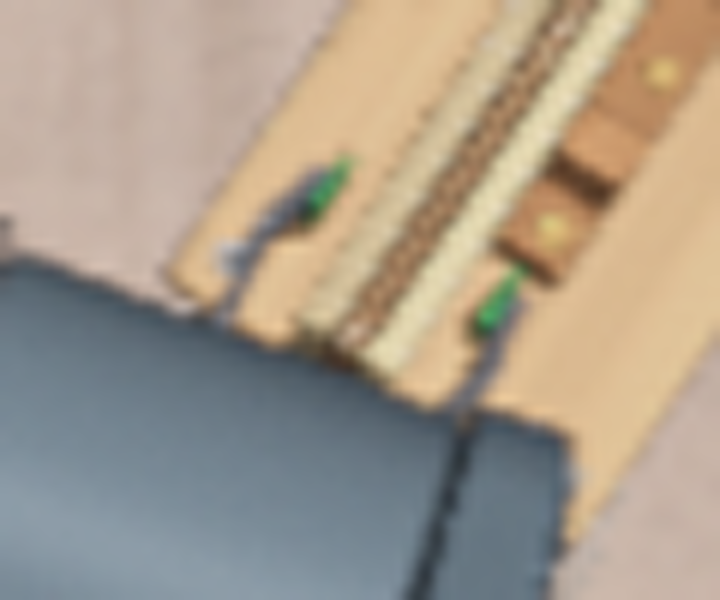

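View pics/s17.png

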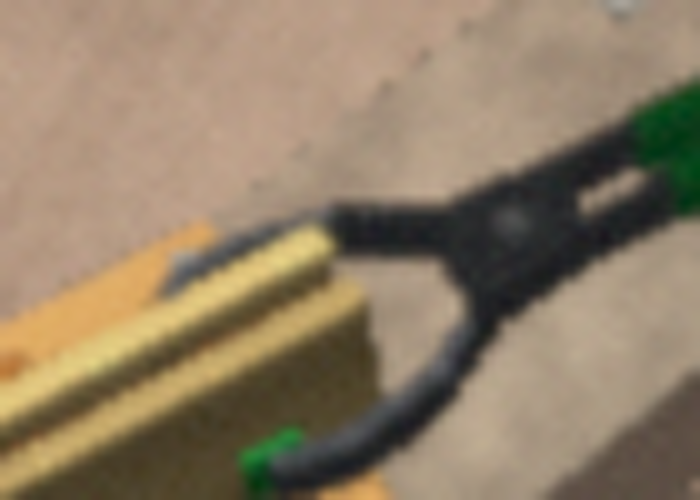

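View pics/w17.png

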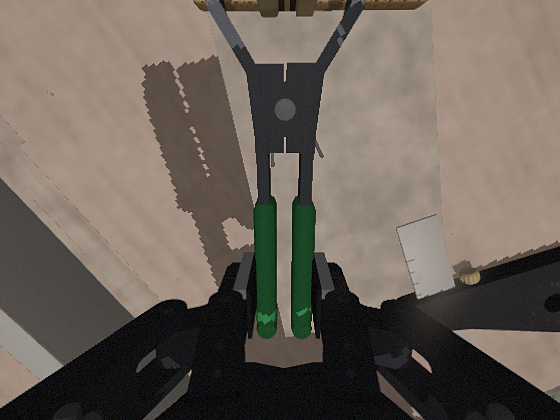

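```bash
python3 - <<'E'
from h import *
t=ctrl.camera("top");w=ctrl.camera("wrist")
def px(p,x0,y0,k): return (np.array(p)+.5)/k-.5+[x0,y0]
f=lambda p,z: wp(ray(t,px(p,290,165,12),z)[0]).round(1)[:2]
print("padtips",f((350,160),.0705),f((522,272),.0705),"pads mid",f((330,190),.0705),f((497,308),.0705),"leaf outer",f((400,165),.087),"fixed outer",f((470,248),.088))
for z in (.018,.05,.07): print("brace",z,f((500,237),z),f((555,283),z))
crop(w,190,0,380,70,4,"pics/w18.png")
o=ctrl.get_obs(); print(o["time_s"],o["wrist_force"],o["opening"])
E
```

```text
padtips [-42.  22.] [-41.6 -25.8] pads mid [-50.6  21.9] [-52.  -25.6] leaf outer [-40.9  11.2] fixed outer [-48.4 -12.8]
brace 0.018 [-22.9 -16.7] [-24.9 -34. ]
brace 0.05 [-31.8 -16.9] [-33.7 -33.7]
brace 0.07 [-37.3 -17. ] [-39.3 -33.6]
19.35 [-0.09387341 -0.37217271 -1.54601578] 0.29783211601368986
```

View pics/w18.png

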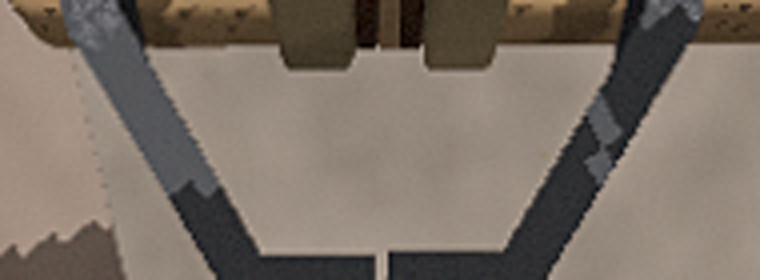

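```bash
python3 -c "
from bench import ctrl
print(ctrl.hand_in())"
```

```text
the job is handed in; nothing more can be done
None
```

I handed the job in at about 19.4 s. The press is shut, and the spring clamp is held fully open around its free end without biting.

- **Leaf:** I pushed it shut with closed fingers until it stopped moving at about 10 N. While pushing, the gripper briefly rested on something, probably the leaf's top edge (about 9 N upward), so I raised it 2 cm and carried on.
- **Clamp:** I picked it up by its grips and squeezed it to its stop; the opening reads 0.30 and the grips are parallel. During the squeeze the fingertips pressed on the table with about 18 N, until I lifted.
- **Placing:** The jaws went in along the press to about 35 mm past its end, 60 mm above the table.

**Last checks**
- The wrist force was only about 1.5 N, the clamp's own weight, so nothing is touching the press.
- The inner faces of the pads sit roughly 7 mm or more clear of the wood on each side, and the jaw tips are about 10 mm short of the brace.
- The wrist picture shows the strip between the cauls. The bystanders looked unmoved in the pictures; I did not measure them again.
- The top and wrist cameras disagree about the clamp's centring: each shows it about 1 mm off, in opposite directions. I left it there because that is well inside the clearance.

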